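# Run ring blanks through the spout into the sliding box

### The job

Two small tip pans stand over a slide rail on the jeweller's bench, each behind its own fixed spout, and only one pan has the two brass ring blanks in it. Slide the wooden receiving box along its rail until it is centred under the spout of the loaded pan, then push the upright tab at the back of that pan towards the spout so that the pan tips and both rings fall through the spout into the box. Leave the box there under that spout, with both rings in it.

Things in the scene. Friction and masses are not known exactly. Their poses are not given: they have to be found in the camera images.
- box_post (a point): Top centre of the receiving box's wooden post, 14 mm square, upper 60 mm free, top 90 mm above bench; pinch across y or push. Axes: y along the rail, x away from the pans, z up. Open box 94 (x) x 96 (y) mm, 4 mm walls, centre 82 mm from the post in -x, floor 71 and rim 33 mm below this point. Slides along y only, 172 mm either side of the rail's middle, about 1.5 N, stays where left.
- full_spout (a point): Centre of the outlet of the loaded pan's spout, a fixed sheet steel hopper over the rail; axes as the box's. Outlet 40 (x) x 54 (y) mm, 68 mm above the bench; top 118 mm, with a guard to 150 mm on the +x side. The box is under it when box_post has the same position along y. An equal stand with an empty pan is 210 to 270 mm away along y, either side; the box starts between them.
- full_tab (a point): Top centre of the upright tab at the back of the loaded pan, 235 mm above bench; tab 36 (y) x 4 (x) mm. Axes: x to the spout (90 mm), y along hinge and rail. Hinge 35 mm in +x, 85 mm below; light spring returns the pan; stop at 63 degrees. Push from behind in +x with closed fingertips 25 mm below its top: 65 mm of level travel from contact (some 2 N) tips it nearly 60 degrees, emptying it.
- ring_a: Brass ring blank, 24 mm outside, 18 mm inside, 8 mm high, 12 g; origin at the centre of its underside, z along its bore. Starts flat in the loaded pan, nearer the spout.
- ring_b: Second brass ring blank, like the first. Starts flat in the loaded pan, nearer the tab.

How it is judged:
By the outcome, as a careful person would: the job done as asked, in the order asked, and still so for the second after the job is handed in, with the robot touching nothing.
It also fails if it takes over 53 s, if anything falls off the work surface, if the arm or the gripper's body presses on something with over 40 N, if the wrist force passes 120 N, or if a joint passes its speed limit or range.

### The arm

A 7-joint arm with a two-finger parallel gripper is mounted at the origin on the work surface. World frame = base frame: x ahead of the robot, y to its left, z up, the work surface at z = 0. Lengths are in m, angles in degrees, forces in N, time in s.
With the tool pointing down it reaches from about 0.425 to 0.875 m from the base axis. Payload 4.7 kg.
Tool frame: the origin (TCP) lies between the finger pads; the fingertips stand env.tip_reach ahead of it and the grasp point (between the pads) lies 2 mm behind it (env.tip_reach is the distance from the TCP to the fingertips, in m); z points along the fingers, y is the line along which they close (so a half turn about z gives the same grasp; the last joint's range is limited). The gripper opens to 87 mm and grips with 3 to 60 N. Pads are 19 mm wide; open, the fingers measure 117 mm over their backs; the gripper's body (75 mm by 190 mm) begins 51 mm behind the grasp point.
Start: joints at [67.901, 18.392, -4.016, 83.108, 1.295, 78.541, -3.26], TCP at [0.253, -0.599, 0.24] pointing down, gripper open.
Joint ranges: [-163.93, 163.93], [-17.29, 119.83], [-79.2, 71.16], [3.27, 140.29], [-89.18, 269.18], [5.43, 117.66], [-154.24, 154.24]. Speed limits (degrees/s): [147.25, 147.25, 180, 180, 180, 180, 180].

### API

Orientations are given as [roll, pitch, yaw] about the fixed x, y, z axes, in that order (R = Rz(yaw) Ry(pitch) Rx(roll)).
In Python, from cell import env gives the robot as it stands.
- The arm moves only by the shell command python3 steer.py 'ROWS' [FORCE]. ROWS is a JSON object with one list for each field, all of the same length, 1 to 8, a row being the entries at one place: sx, sy, sz (the shift in m), rz (a turn about the tool's z in degrees), finger_gap (the finger opening in m); each row is the pose to reach, as a shift and turn from the pose commanded when the command began, along the tool's axes at that moment; what a row does not reach only later rows make up. A row lasts 1/12 s, in which the tool goes at most 0.0417 m and 7.16 degrees, less where a joint would pass 70% of its speed; a pose out of reach is approached as far as the arm can. The fingers move at their own pace and stop on an object; FORCE is the grip in N (left out, the last holds). Time passes only in rows, so rows that do not move let the fingers close. It prints the time, the measured TCP pose, the force, the opening and the grip force at its end. Input that does not fit is refused with a message, and nothing moves.
- env.get_obs(): the state, without advancing time (a new reading comes with each control period).
- env.read_camera(name): name is "scene" or "top" or "wrist"; returns a dict with "color" (400x640x3 uint8, blue, green, red), "fx", "fy", "cx", "cy" (pixels), "world_from_camera" (4x4, takes a point from camera to world coordinates). Camera axes: x right, y down, z forward; pixel columns grow to the right and rows downward; lengths in m; the calibration is good to about 2 mm. The wrist camera is an equidistant fisheye: a pixel r from the principal point sees the ray r / f radians off the axis. A picture is of the moment at which its call begins. There is no depth.
- env.sign_off(): hands the job in; it is judged then, once.
The state is a dict: "time_s": time; "qpos": joint angles; "joint_velocities": joint speeds; "effort": joint torques, N m; "tool_pos": TCP position; "tool_rot": TCP orientation; "force": force on the tool from outside, world axes, zero at the start; "wrist_torque": the same for the moment, N m; "grip_width": finger opening in m; "grasp_force": force on a finger pad.
Only numpy, scipy, OpenCV 4.12 (cv2) and the standard library are available. Lean on these libraries where they do the work, as an engineer would, in place of code of your own. Each camera call takes 0.05 s, during which the arm holds its last target. There are 200 camera calls.

## Working session

There is one attempt and no reset: what is moved stays moved. The work goes in short steps, Python scripts to look and compute and a shell command to move; the robot and the scene stay as the last step left them, time stands still between calls to the robot, and variables do not carry over. Pictures are saved under pics/ and viewed, at most 10 in all, crops included, and the job is handed in when it is done.

```bash
ls; mkdir -p pics
python3 - <<'E'
from cell import env
import cv2,numpy as np
for n in("scene","top"):
    c=env.read_camera(n); cv2.imwrite(f"pics/{n}0.png",c["color"])
    print(n,c["fx"],c["cx"],c["cy"],np.round(c["world_from_camera"],3).tolist())
o=env.get_obs();print(o["time_s"],o["tool_pos"],o["tool_rot"],env.tip_reach,o["force"])
E
```

```text
cell.py
pics
steer.py
scene 488.66895704675113 320.1966574593638 199.44425760949065 [[0.858, 0.445, -0.258, 0.729], [0.514, -0.747, 0.421, -0.263], [-0.005, -0.493, -0.87, 0.743], [0.0, 0.0, 0.0, 1.0]]
top 474.67472558418075 317.64044632845696 200.41715737212405 [[0.019, -0.989, 0.144, 0.454], [-1.0, -0.017, 0.014, 0.017], [-0.011, -0.144, -0.99, 0.945], [0.0, 0.0, 0.0, 1.0]]
0.1 [ 0.25280207 -0.59832393  0.23858119] [-1.79902621e+02  5.65816282e-03  2.29117158e+01] 0.017 [-0.36905359  0.19886733 -0.20927713]
```

View pics/scene0.png

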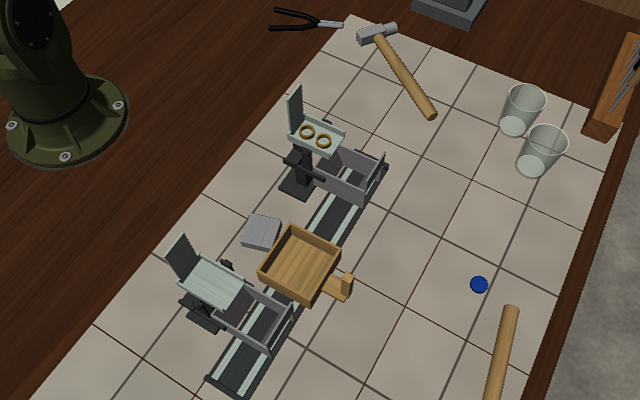

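View pics/top0.png

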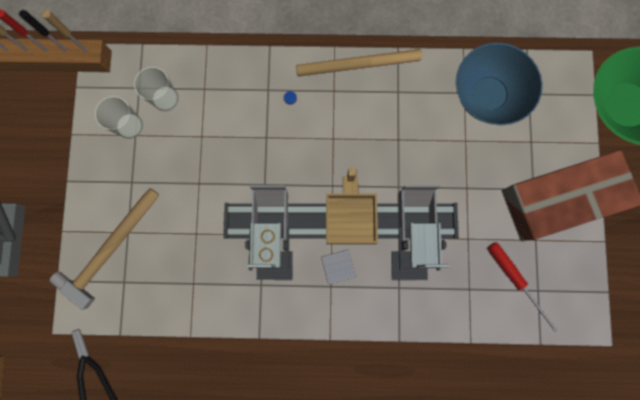

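The loaded pan (rings near (307,131) and (323,141) in scene, (267,236) and (266,254) in top) is the +y one. The box post is near (347,280) in scene and (351,172) in top. I'll enlarge both views.

Run:
```python
import cv2
a=cv2.imread("pics/top0.png")[160:285,220:380];cv2.imwrite("pics/t1.png",cv2.resize(a,None,fx=4.7,fy=4.7,interpolation=cv2.INTER_CUBIC))
a=cv2.imread("pics/scene0.png")[75:315,260:400];cv2.imwrite("pics/s1.png",cv2.resize(a,None,fx=2.5,fy=2.5,interpolation=cv2.INTER_CUBIC))
```

```text
(no output)
```

View pics/t1.png

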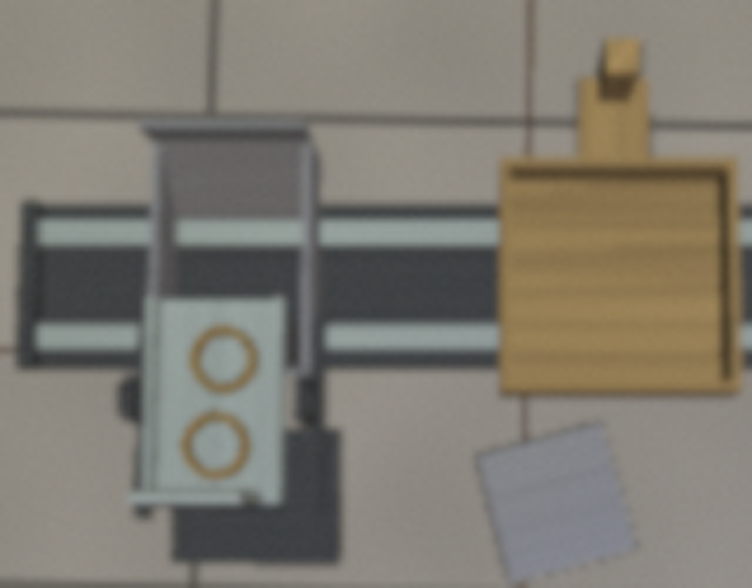

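View pics/s1.png

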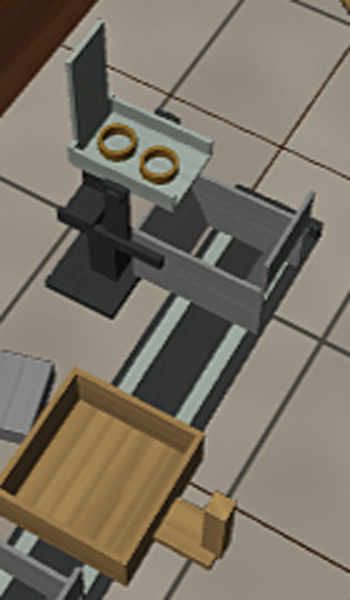

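Top crop (4.7×): post top centre at (622,57), tab top edge from (131,497) to about (250,497), guard top corners at (143,122) and (312,122). Scene crop (2.5×): post top at (221,501), tab top edge from (67,52) to (102,20), guard top corners at (264,262) and (313,193). Next I triangulate these.

```bash
cat > h.py <<'E'
import numpy as np
from cell import env
def ray(c,p):
    T=np.array(c["world_from_camera"]);d=T[:3,:3]@[(p[0]-c["cx"])/c["fx"],(p[1]-c["cy"])/c["fy"],1]
    return T[:3,3],d/np.linalg.norm(d)
def tri(rs):
    A=sum(np.eye(3)-np.outer(d,d) for o,d in rs);b=sum((np.eye(3)-np.outer(d,d))@o for o,d in rs)
    x=np.linalg.solve(A,b);return x,[np.linalg.norm(np.cross(x-o,d)) for o,d in rs]
def plane(r,z): return r[0]+r[1]*(z-r[0][2])/r[1][2]
E
python3 - <<'E'
from h import *
t=env.read_camera("top");s=env.read_camera("scene")
T=lambda u,v:ray(t,(220+u/4.7,160+v/4.7)); S=lambda u,v:ray(s,(260+u/2.5,75+v/2.5))
for n,a,b,z in[("post",(622,57),(221,501),.09),("tab+y",(131,495),(102,20),.235),("tab-y",(250,495),(67,52),.235),("guard+y",(143,122),(313,193),.15),("guard-y",(312,122),(264,262),.15)]:
    x,e=tri([T(*a),S(*b)]);print(n,x.round(4),np.round(e,4),"planes",plane(T(*a),z).round(4),plane(S(*b),z).round(4))
# rail light strip edges and rail ends in top
for p in[(20,205),(500,208),(20,367),(500,367)]:print("rail",plane(T(*p),.01).round(4))
for p in[(500,160),(738,160),(500,393),(738,393)]:print("boxrim",plane(T(*p),.057).round(4))
for p in[(193,360),(193,445),(224,360),(216,445)]:print("ring",plane(T(*p),.16).round(4))
for p in[(117,142),(159,164)]:print("ringS",plane(S(*p),.16).round(4))
E
```

```text
post [ 0.6324 -0.0334  0.09  ] [0.001 0.001] planes [ 0.6316 -0.034   0.09  ] [ 0.6331 -0.0327  0.09  ]
tab+y [0.4584 0.129  0.2323] [0.0006 0.0006] planes [0.4579 0.1282 0.235 ] [0.4602 0.1274 0.235 ]
tab-y [0.4597 0.0907 0.2438] [0.0015 0.0015] planes [0.4586 0.0906 0.235 ] [0.4561 0.0981 0.235 ]
guard+y [0.5932 0.1435 0.1464] [0.0004 0.0004] planes [0.5922 0.1426 0.15  ] [0.5944 0.1413 0.15  ]
guard-y [0.593  0.0814 0.1544] [0.0005 0.0005] planes [0.5933 0.0814 0.15  ] [0.5923 0.0844 0.15  ]
rail [0.58   0.2156 0.01  ]
rail [0.5823 0.0122 0.01  ]
rail [0.5115 0.2124 0.01  ]
rail [0.5152 0.0111 0.01  ]
boxrim [0.5954 0.0127 0.057 ]
boxrim [ 0.597 -0.083  0.057]
boxrim [0.5018 0.0112 0.057 ]
boxrim [ 0.5035 -0.0831  0.057 ]
ring [0.5058 0.1201 0.16  ]
ring [0.4761 0.119  0.16  ]
ring [0.506  0.1091 0.16  ]
ring [0.4762 0.1109 0.16  ]
ringS [0.4795 0.1078 0.16  ]
ringS [0.5093 0.1067 0.16  ]
```

Heights agree with the text (post 0.090, tab about 0.235, guard about 0.150) and rail yaw is about 1°. Post is at (0.632, -0.0335). Spout is at y≈0.112, and tab at (0.459, 0.110). I'll pinch the post with the tool about 7 mm further out in +x, to keep the gripper body clear of the guard.

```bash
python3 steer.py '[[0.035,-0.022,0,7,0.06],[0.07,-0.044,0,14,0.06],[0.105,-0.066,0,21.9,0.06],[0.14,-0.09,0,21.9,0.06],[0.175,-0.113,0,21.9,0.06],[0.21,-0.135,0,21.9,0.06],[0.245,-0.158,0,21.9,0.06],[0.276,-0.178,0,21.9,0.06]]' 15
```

```text
refused: ROWS must be an object with one list for each field. Nothing was moved.
```

The call was refused and nothing moved: it wants an object with one list for each field. Same move again in that form.

```bash
python3 steer.py '{"sx": [0.035,0.07,0.105,0.14,0.175,0.21,0.245,0.276],"sy": [-0.022,-0.044,-0.066,-0.09,-0.113,-0.135,-0.158,-0.178],"sz": [0,0,0,0,0,0,0,0],"rz": [7,14,21.9,21.9,21.9,21.9,21.9,21.9],"finger_gap": [0.06,0.06,0.06,0.06,0.06,0.06,0.06,0.06]}' 15
```

```text
time_s: 0.87
tool_pos: [0.4389, -0.325, 0.2396]
tool_rot: [180.0, -0.0, 1.1]
force: [-0.3, 0.3, 0.1]
grip_width: 0.0603
grasp_force: 0.0
```

```bash
python3 steer.py '{"sx": [0.024,0.048,0.071,0.095,0.118,0.142,0.165,0.188],"sy": [-0.034,-0.067,-0.1,-0.133,-0.166,-0.2,-0.233,-0.265],"sz": [0,0,0,0,0,0,0,0],"rz": [0,0,0,0,0,0,0,0],"finger_gap": [0.06,0.06,0.06,0.06,0.06,0.06,0.06,0.06]}'; python3 steer.py '{"sx": [0.018,0.018,0.018,0.018],"sy": [-0.025,-0.025,-0.025,-0.025],"sz": [0.01,0.05,0.05,0.05],"rz": [0,0,0,0],"finger_gap": [0.06,0.06,0.06,0.06]}'
python3 - <<'E'
from h import *
import cv2
o=env.get_obs();print(o["tool_pos"],o["tool_rot"])
c=env.read_camera("wrist");cv2.imwrite("pics/w1.png",c["color"]);print({k:v for k,v in c.items() if k!="color"})
E
```

```text
time_s: 1.53
tool_pos: [0.6219, -0.0572, 0.2395]
tool_rot: [180.0, 0.0, 1.0]
force: [0.5, -0.5, -1.0]
grip_width: 0.0598
grasp_force: 0.0
time_s: 1.87
tool_pos: [0.6372, -0.0339, 0.1872]
tool_rot: [180.0, 0.3, 1.0]
force: [-0.2, -0.2, 0.9]
grip_width: 0.0603
grasp_force: 0.0
[ 0.63718056 -0.03390878  0.18719617] [179.99908554   0.31598453   1.03824394]
{'fx': 309.70691628693146, 'fy': 309.70691628693146, 'cx': 319.81396788046163, 'cy': 201.82165074131686, 'world_from_camera': array([[ 1.81926984e-02, -9.56737120e-01, -2.90384416e-01,
         7.15070544e-01],
       [-9.99834194e-01, -1.71816960e-02, -6.03102487e-03,
        -3.12495852e-02],
       [ 7.80808595e-04,  2.90445990e-01, -9.56891069e-01,
         3.32572924e-01],
       [ 0.00000000e+00,  0.00000000e+00,  0.00000000e+00,
         1.00000000e+00]])}
```

View pics/w1.png

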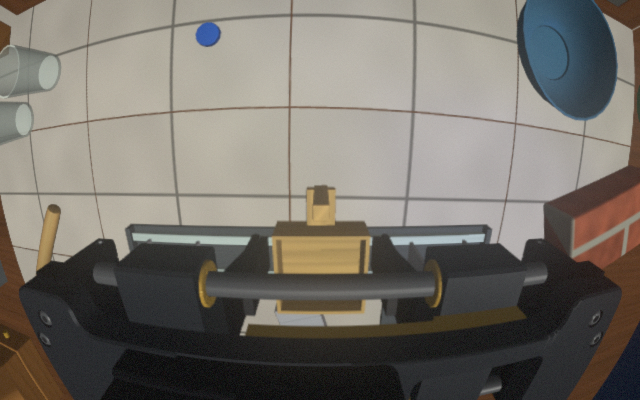

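The post stands centred between the open fingers, at about (321,200). Next I descend and pinch.

```bash
python3 steer.py '{"sx": [0.003,0.003,0.003,0.003,0.003,0.003,0.003,0.003],"sy": [0,0,0,0,0,0,0,0],"sz": [0.04,0.08,0.102,0.102,0.102,0.102,0.102,0.102],"rz": [0,0,0,0,0,0,0,0],"finger_gap": [0.06,0.06,0.06,0.06,0.005,0.005,0.005,0.005]}' 12; python3 steer.py '{"sx": [0,0,0],"sy": [0,0,0],"sz": [0,0,0],"rz": [0,0,0],"finger_gap": [0.005,0.005,0.005]}'
```

```text
time_s: 2.58
tool_pos: [0.6436, -0.034, 0.0905]
tool_rot: [180.0, -0.3, 1.0]
force: [0.1, 0.4, -0.7]
grip_width: 0.041
grasp_force: 0.0
time_s: 2.83
tool_pos: [0.642, -0.0337, 0.0881]
tool_rot: [180.0, -0.0, 1.0]
force: [-0.3, 0.2, 0.1]
grip_width: 0.0214
grasp_force: 0.0
```

```bash
python3 steer.py '{"sx": [-0.001,-0.001,-0.001,-0.001],"sy": [0,0,0,0],"sz": [0.003,0.003,0.003,0.003],"rz": [0,0,0,0],"finger_gap": [0.005,0.005,0.005,0.005]}' 12
```

```text
time_s: 3.17
tool_pos: [0.6413, -0.0339, 0.0849]
tool_rot: [180.0, -0.1, 1.0]
force: [0.8, -0.2, 2.8]
grip_width: 0.0137
grasp_force: 12.0
```

```bash
python3 steer.py '{"sx": [0,0,0,0,0,0,0,0],"sy": [-0.015,-0.035,-0.055,-0.075,-0.095,-0.115,-0.135,-0.146],"sz": [0,0,0,0,0,0,0,0],"rz": [0,0,0,0,0,0,0,0],"finger_gap": [0.005,0.005,0.005,0.005,0.005,0.005,0.005,0.005]}'; python3 steer.py '{"sx": [0,0,0],"sy": [0,0,0],"sz": [0,0,0],"rz": [0,0,0],"finger_gap": [0.005,0.005,0.005]}'
python3 - <<'E'
from h import *
import cv2
for n in("top","scene"):
    c=env.read_camera(n);cv2.imwrite(f"pics/{n}2.png",c["color"])
a=cv2.imread("pics/top2.png")[150:285,220:340];b=cv2.imread("pics/scene2.png")[75:275,260:460]
cv2.imwrite("pics/m2.png",np.hstack([cv2.resize(a,(400,450),interpolation=2),cv2.resize(b,(400,400),interpolation=2)[:450] if 0 else cv2.copyMakeBorder(cv2.resize(b,(400,400),interpolation=2),0,50,0,0,0)]))
E
```

```text
time_s: 3.83
tool_pos: [0.6384, 0.1147, 0.0849]
tool_rot: [-180.0, -0.1, 1.1]
force: [1.7, -1.1, 2.7]
grip_width: 0.0139
grasp_force: 12.0
time_s: 4.08
tool_pos: [0.6385, 0.1118, 0.0848]
tool_rot: [-180.0, -0.0, 1.0]
force: [0.6, 1.7, 3.5]
grip_width: 0.0133
grasp_force: 12.0
```

View pics/m2.png

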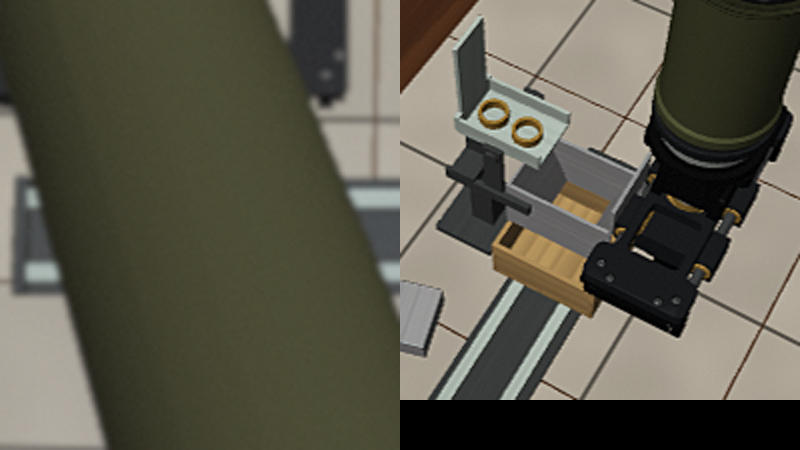

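Scene view: the box is under the loaded spout and the rings are still in the pan. Next I release and lift, then check the centring.

```bash
python3 steer.py '{"sx": [0,0,0,0,0,0,0,0],"sy": [0,0,0,0,0,0,0,0],"sz": [0,0,0,-0.03,-0.07,-0.11,-0.15,-0.19],"rz": [0,0,0,0,0,0,0,0],"finger_gap": [0.035,0.035,0.035,0.035,0.02,0.0,0.0,0.0]}'; python3 steer.py '{"sx": [0,-0.04,-0.08,-0.12,-0.16,-0.195,-0.205,-0.205],"sy": [0,0,0,0,0,0,0,0],"sz": [-0.03,-0.03,-0.03,-0.03,-0.03,-0.03,-0.03,-0.03],"rz": [0,0,0,0,0,0,0,0],"finger_gap": [0,0,0,0,0,0,0,0]}'
python3 - <<'E'
from h import *
import cv2
o=env.get_obs();print(o["tool_pos"],o["force"])
I={}
for n in("top","scene","wrist"):
    c=env.read_camera(n);cv2.imwrite(f"pics/{n}3.png",c["color"]);I[n]=c["color"]
a=cv2.resize(I["scene"][75:275,260:460],(400,400),interpolation=2);w=cv2.resize(I["top"][130:330,200:400],(400,400),interpolation=2)
cv2.imwrite("pics/m3.png",np.hstack([a,w]))
E
```

```text
time_s: 4.85
tool_pos: [0.6374, 0.1115, 0.2757]
tool_rot: [180.0, 0.1, 1.0]
force: [0.8, 0.6, -0.8]
grip_width: 0.0159
grasp_force: 0.0
time_s: 5.52
tool_pos: [0.4312, 0.1082, 0.3048]
tool_rot: [179.9, -0.0, 1.0]
force: [-0.0, 0.6, 0.3]
grip_width: 0.0006
grasp_force: 0.0
[0.43118316 0.10820542 0.30477066] [-4.85373663e-04  5.81307722e-01  3.47306983e-01]
```

View pics/m3.png

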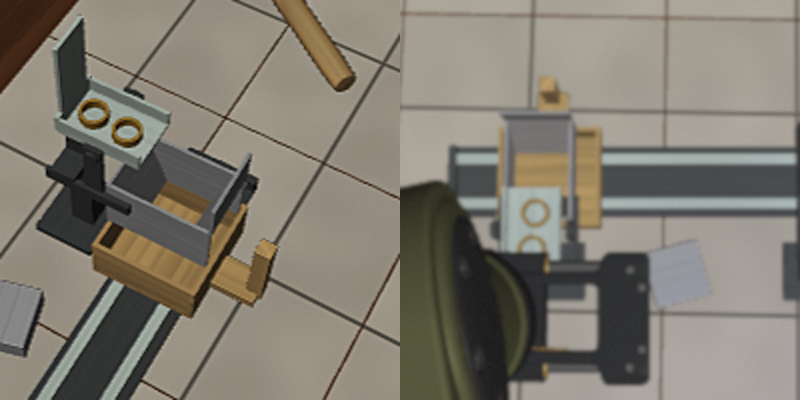

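Post top in the top view is near px (274.5,171.5), guard corners near (251,186.5) and (287,186.5). In the scene view the post top is near (391.5,197.5). I'll measure these with masks.

Run:
```python
from h import *
import cv2
t=env.read_camera("top");s=env.read_camera("scene")
for n,c,(x0,x1,y0,y1) in[("top",t,(240,310,160,250)),("scene",s,(300,410,160,240))]:
    hsv=cv2.cvtColor(c["color"],cv2.COLOR_BGR2HSV)
    m=cv2.inRange(hsv,(10,80,60),(25,255,255))
    print(n)
    if n=="top":
        for r in range(166,186,1):
            k=np.where(m[r,x0:x1])[0]; print(r,(k.min()+x0,k.max()+x0) if len(k) else None,c["color"][r,268:282,2].tolist())
        for r in(196,200,205,215,225,235,240): 
            k=np.where(m[r,x0:x1])[0]; print(r,(k.min()+x0,k.max()+x0,len(k)) if len(k) else None)
        print(c["color"][187,245:295].mean(1).round().tolist())
    else:
        for r in range(190,206): print(r,c["color"][r,382:402,2].tolist())
g=lambda p,z:plane(ray(t,p),z).round(4)
print("post",tri([ray(t,(274.5,171.5)),ray(s,(391.5,197.5))]),g((274.5,171.5),.09))
print("guard",g((251,186.5),.15),g((287,186.5),.15))
```

```text
top
166 None [163, 164, 165, 164, 164, 164, 164, 166, 167, 166, 167, 167, 168, 168]
167 None [163, 161, 163, 163, 164, 164, 166, 167, 168, 169, 168, 166, 166, 167]
168 (np.int64(274), np.int64(274)) [159, 158, 161, 164, 166, 168, 171, 172, 172, 167, 164, 165, 166, 167]
169 (np.int64(270), np.int64(276)) [159, 157, 165, 171, 174, 178, 182, 182, 177, 165, 162, 165, 165, 166]
170 (np.int64(270), np.int64(276)) [159, 159, 168, 176, 180, 184, 184, 184, 175, 157, 155, 163, 166, 165]
171 (np.int64(270), np.int64(277)) [159, 158, 169, 178, 184, 185, 185, 181, 170, 150, 147, 158, 165, 166]
172 (np.int64(270), np.int64(277)) [161, 160, 171, 182, 186, 185, 181, 178, 169, 145, 137, 156, 164, 165]
173 (np.int64(270), np.int64(277)) [160, 162, 174, 182, 184, 181, 177, 176, 165, 141, 131, 148, 162, 166]
174 (np.int64(270), np.int64(278)) [162, 161, 171, 177, 177, 171, 168, 167, 160, 135, 124, 138, 156, 163]
175 (np.int64(270), np.int64(278)) [161, 155, 154, 153, 150, 147, 145, 142, 137, 124, 116, 126, 146, 156]
176 (np.int64(270), np.int64(279)) [155, 143, 131, 122, 115, 112, 113, 112, 112, 111, 11
[... 2711 characters left out ...]
, 155, 157, 140, 101, 151, 171, 161, 161, 163, 172, 177, 176, 147, 64, 135, 154, 152, 149]
202 [155, 155, 156, 159, 148, 108, 93, 103, 147, 172, 162, 170, 180, 180, 130, 58, 136, 153, 151, 149]
203 [156, 156, 157, 144, 100, 100, 104, 103, 97, 101, 145, 177, 183, 164, 33, 96, 161, 151, 149, 149]
204 [156, 156, 159, 155, 132, 105, 104, 106, 103, 103, 97, 103, 139, 111, 34, 97, 157, 150, 149, 147]
205 [157, 158, 158, 146, 105, 104, 106, 105, 106, 105, 106, 113, 103, 34, 70, 139, 154, 149, 147, 148]
post (array([0.62900694, 0.10814063, 0.09633132]), [np.float64(0.00011300340904930532), np.float64(0.00011300340904930245)]) [0.6304 0.1089 0.09  ]
guard [0.5913 0.1416 0.15  ] [0.5924 0.0803 0.15  ]
```

The box is centred within about 2 mm. Next I descend behind the tab.

```bash
python3 steer.py '{"sx": [-0.002,-0.002,-0.002,-0.002,-0.002],"sy": [-0.002,-0.002,-0.002,-0.002,-0.002],"sz": [0.035,0.07,0.086,0.086,0.086],"rz": [0,0,0,0,0],"finger_gap": [0,0,0,0,0]}' 20; python3 steer.py '{"sx": [0.004,0.008,0.012,0.016,0.02,0.02],"sy": [0,0,0,0,0,0],"sz": [0,0,0,0,0,0],"rz": [0,0,0,0,0,0],"finger_gap": [0,0,0,0,0,0]}'
```

```text
time_s: 6.18
tool_pos: [0.4314, 0.1106, 0.2179]
tool_rot: [-180.0, 0.1, 1.0]
force: [0.3, 0.2, 0.4]
grip_width: 0.0005
grasp_force: 0.0
time_s: 6.68
tool_pos: [0.4519, 0.1111, 0.219]
tool_rot: [-180.0, -0.0, 1.0]
force: [-1.7, 0.2, 1.7]
grip_width: 0.0006
grasp_force: 1.1
```

```bash
python3 steer.py '{"sx": [0.008,0.016,0.024,0.032,0.04,0.048,0.056,0.062],"sy": [0,0,0,0,0,0,0,0],"sz": [0,0,0,0,0,0,0,0],"rz": [0,0,0,0,0,0,0,0],"finger_gap": [0,0,0,0,0,0,0,0]}'; python3 steer.py '{"sx": [0,0,0,0,0,0],"sy": [0,0,0,0,0,0],"sz": [0,0,0,0,0,0],"rz": [0,0,0,0,0,0],"finger_gap": [0,0,0,0,0,0]}'
python3 - <<'E'
from h import *
import cv2
c=env.read_camera("scene")["color"];cv2.imwrite("pics/s4.png",cv2.resize(c[75:275,260:460],(600,600),interpolation=2))
E
```

```text
time_s: 7.35
tool_pos: [0.5081, 0.1121, 0.2178]
tool_rot: [179.9, 0.8, 1.0]
force: [-26.7, -1.9, 17.1]
grip_width: 0.0005
grasp_force: 13.1
time_s: 7.85
tool_pos: [0.5073, 0.1121, 0.2181]
tool_rot: [179.9, 0.8, 1.1]
force: [-19.7, -1.7, 15.8]
grip_width: 0.0006
grasp_force: 10.5
```

View pics/s4.png

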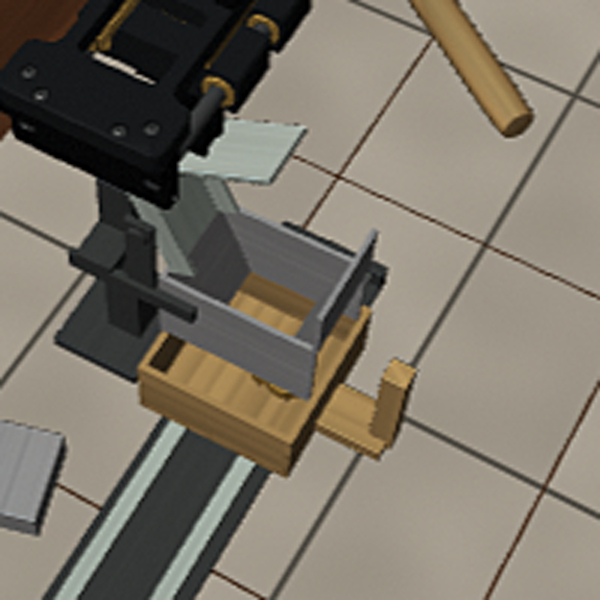

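The pan is fully tipped and on its stop, and a ring shows in the box at (275,385). I back off slowly so the pan doesn't snap back.

```bash
python3 steer.py '{"sx": [-0.01,-0.02,-0.03,-0.04,-0.05,-0.06,-0.07,-0.082],"sy": [0,0,0,0,0,0,0,0],"sz": [0,0,0,0,0,0,0,0],"rz": [0,0,0,0,0,0,0,0],"finger_gap": [0,0,0,0,0,0,0,0]}'; python3 steer.py '{"sx": [0,0,0,0,0,0,0,0],"sy": [0,0,0.04,0.08,0.12,0.16,0.2,0.2],"sz": [0,-0.04,-0.08,-0.1,-0.1,-0.1,-0.1,-0.1],"rz": [0,0,0,0,0,0,0,0],"finger_gap": [0,0,0,0,0,0,0,0]}'
python3 - <<'E'
from h import *
import cv2
t=env.read_camera("top")["color"];s=env.read_camera("scene")["color"]
cv2.imwrite("pics/m5.png",np.hstack([cv2.resize(s[75:225,300:420],(400,500),interpolation=2),cv2.resize(t[160:260,230:310],(400,500),interpolation=2)]))
E
```

```text
time_s: 8.57
tool_pos: [0.4303, 0.1104, 0.2181]
tool_rot: [180.0, 0.0, 1.0]
force: [1.0, -0.1, 0.3]
grip_width: 0.0004
grasp_force: 0.0
time_s: 9.23
tool_pos: [0.434, -0.0972, 0.3184]
tool_rot: [179.8, -0.0, 0.4]
force: [-0.0, -0.6, 0.5]
grip_width: 0.0007
grasp_force: 0.0
```

View pics/m5.png

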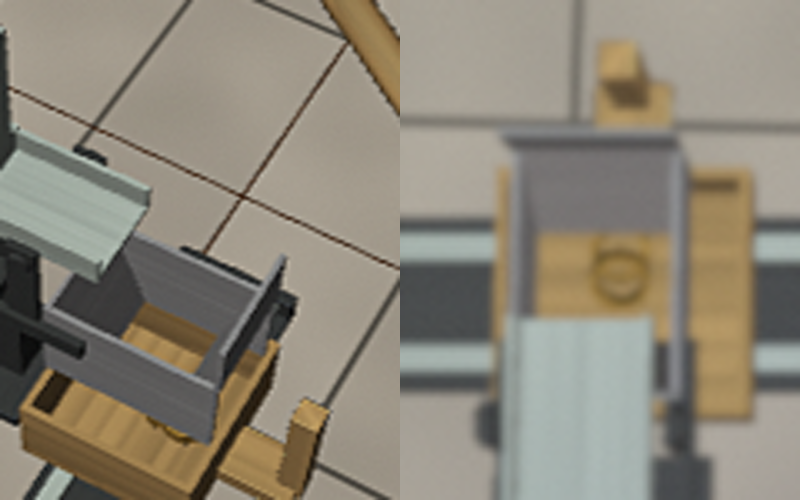

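The pan is empty. One ring, perhaps two stacked, shows through the outlet at (620,272). I look down the spout with the wrist camera from two places to count them.

```bash
python3 steer.py '{"sx": [0.02,0.04,0.06,0.08,0.1,0.115,0.115],"sy": [-0.035,-0.07,-0.105,-0.14,-0.175,-0.205,-0.205],"sz": [0,0,0,0,0,0,0],"rz": [0,0,0,0,0,0,0],"finger_gap": [0,0,0,0,0,0,0]}'
python3 - <<'E'
from h import *
import cv2
cv2.imwrite("pics/wa.png",env.read_camera("wrist")["color"])
E
python3 steer.py '{"sx": [-0.035,-0.06,-0.06],"sy": [0,0,0],"sz": [0,0,0],"rz": [0,0,0],"finger_gap": [0,0,0]}'
python3 - <<'E'
from h import *
import cv2
cv2.imwrite("pics/wb.png",env.read_camera("wrist")["color"])
E
python3 steer.py '{"sx": [0.04,0.08,0.11,0.11],"sy": [0,0,0,0],"sz": [0,0,0,0],"rz": [0,0,0,0],"finger_gap": [0,0,0,0]}'
python3 - <<'E'
from h import *
import cv2
s=env.read_camera("scene")["color"];w=env.read_camera("wrist")["color"];cv2.imwrite("pics/wc.png",w)
a,b=cv2.imread("pics/wa.png"),cv2.imread("pics/wb.png")
f=lambda i:cv2.resize(i[90:290,220:420],(400,300),interpolation=2)
cv2.imwrite("pics/m6.png",np.vstack([np.hstack([f(a),f(b)]),np.hstack([f(w),cv2.resize(s[135:225,300:420],(400,300),interpolation=2)])]))
E
```

```text
time_s: 9.92
tool_pos: [0.546, 0.1281, 0.3177]
tool_rot: [-179.6, 0.0, 1.7]
force: [-0.8, -0.1, -0.2]
grip_width: 0.0002
grasp_force: 0.0
time_s: 10.22
tool_pos: [0.4821, 0.1177, 0.3185]
tool_rot: [179.9, 0.1, 1.1]
force: [0.3, 0.5, 0.8]
grip_width: 0.0006
grasp_force: 0.0
time_s: 10.6
tool_pos: [0.6008, 0.1165, 0.3155]
tool_rot: [-179.9, 0.1, 0.8]
force: [-1.4, -0.5, -0.8]
grip_width: 0.0001
grasp_force: 0.0
```

View pics/m6.png

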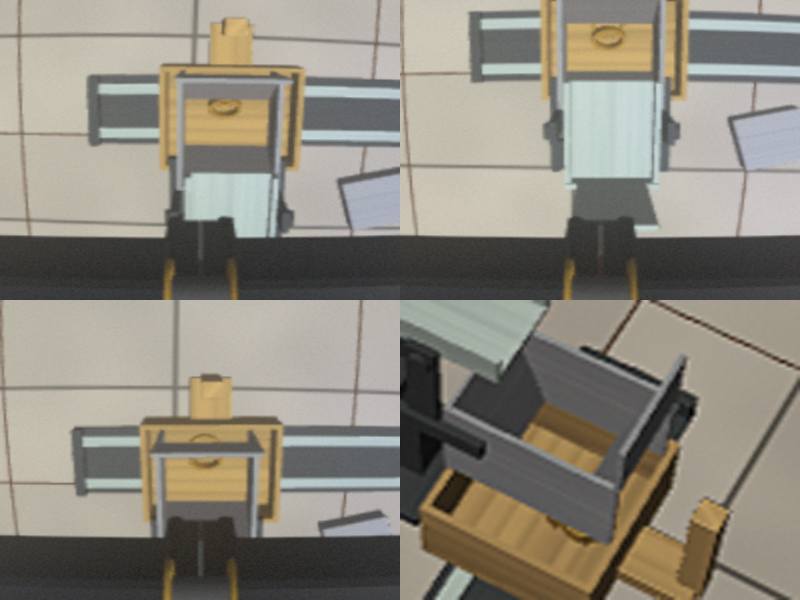

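All three wrist views show a ring at one place in the box, near wa px (332,161) and wb px (324,114), with the pan empty. I need to tell one ring from two stacked, so I'll look at the pixels numerically.

Run:
```python
import cv2,numpy as np
for n,(u,v) in(("wb",(324,114)),("wa",(332,161)),("wc",(322,188))):
    i=cv2.imread(f"pics/{n}.png");print(n)
    for r in range(v-11,v+12):print(r,*["%3d"%x for x in i[r,u-14:u+15,2]])
i=cv2.imread("pics/m5.png")[:,400:];print("top")
for r in range(46,64):print(*["%3d"%x for x in i[r*5+2,180:260:5,2]])
```

```text
wb
103 131 129 127 132 130 131 129 132 133 131 129 130 132 132 131 131 132 131 132 128 132 130 129 131 131 131 131 132 133
104 136 134 132 138 133 138 132 132 133 133 137 131 134 132 129 131 132 133 131 130 130 132 131 133 131 133 133 131 135
105 155 156 158 157 156 154 149 151 157 158 157 158 159 158 154 156 155 155 156 151 142 146 141 149 152 153 151 148 148
106 198 197 197 198 196 187 180 187 197 199 194 188 188 185 186 188 190 190 195 187 164 178 173 188 194 197 197 198 197
107 204 204 204 203 198 191 188 186 197 195 172 149 140 146 147 157 158 173 186 181 159 182 192 197 201 203 203 201 202
108 205 205 204 204 203 199 187 180 151 154 133 121 123 128 133 140 138 143 155 161 170 182 197 199 199 200 199 199 199
109 203 200 201 198 204 195 184 160 121 115 118 123 131 142 145 149 150 147 141 148 157 181 190 189 192 190 192 189 190
110 197 196 198 198 196 188 166 136 116 118 142 158 166 169 174 173 173 170 162 155 149 165 178 182 185 183 181 186 184
111 193 195 193 192 192 175 142 122 134 154 170 172 177 177 180 182 180 177 171 168 163 152 169 179 184 182 183 180 184
112 189 190 187 1
[... 7644 characters left out ...]
 159 145 135 138 148 154 156 155 155 154 148 139 133 140 152
157 153 143 137 141 146 147 148 148 150 151 148 141 136 141 152
158 154 149 142 137 140 143 144 143 146 146 144 141 139 147 155
160 160 155 144 137 141 145 144 142 145 149 147 140 142 151 159
165 164 158 144 136 141 147 152 155 155 151 142 135 142 156 163
169 168 164 150 137 133 135 142 150 149 136 124 129 149 163 167
172 172 168 160 148 138 127 123 124 123 117 120 137 155 166 169
173 172 170 165 158 149 139 128 122 122 127 138 150 160 166 168
169 167 167 165 162 159 155 150 148 149 153 157 160 162 165 164
166 165 167 166 166 166 164 163 164 164 164 165 166 165 162 164
168 167 169 169 170 170 168 169 168 168 170 169 169 166 162 163
```

```bash
python3 steer.py '{"sx": [-0.03,-0.055,-0.055,-0.055,-0.055,-0.055],"sy": [0.004,0.004,0.004,0.004,0.004,0.004],"sz": [0.03,0.06,0.09,0.12,0.12,0.12],"rz": [0,0,0,0,0,0],"finger_gap": [0,0,0,0,0,0]}'
cat > look.py <<'E'
from h import *
import cv2,sys
c=env.read_camera("wrist");im=c["color"];np.savez(sys.argv[1],im=im,T=c["world_from_camera"])
T=np.array(c["world_from_camera"]);f=c["fx"]
def pix(P):
    q=T[:3,:3].T@(np.array(P)-T[:3,3]);th=np.arctan2(np.hypot(q[0],q[1]),q[2]);k=f*th/np.hypot(q[0],q[1]);return c["cx"]+k*q[0],c["cy"]+k*q[1]
# rectified floor-plane map, 1.5 mm/px, rows x descending, cols y descending
z=float(sys.argv[2]);xs=np.arange(.588,.515,-.0015);ys=np.arange(.142,.082,-.0015)
M=np.array([[pix((x,y,z)) for y in ys] for x in xs],np.float32)
R=cv2.remap(im,M,None,cv2.INTER_LINEAR)
print(T[:3,3].round(3))
for x,row in zip(xs,R[:,:,2]):print("%.4f"%x,"".join("%3d"%(v//3) for v in row))
E
python3 look.py v1 0.027
```

```text
time_s: 11.2
tool_pos: [0.5398, 0.1133, 0.1984]
tool_rot: [180.0, 0.1, 1.0]
force: [-0.3, 0.6, -0.2]
grip_width: 0.0005
grasp_force: 0.0
[0.617 0.116 0.344]
0.5880  63 63 63 63 62 63 63 63 63 62 63 62 63 62 62 62 62 62 62 61 61 62 62 61 61 61 61 61 61 61 61 61 61 61 61 61 60 60 59 47
0.5865  62 62 62 61 59 59 59 58 58 59 59 58 59 58 58 59 59 59 59 59 59 59 59 59 59 59 60 59 59 60 59 59 59 59 59 59 60 60 58 44
0.5850  60 60 59 59 58 58 58 58 58 59 59 59 58 59 59 58 58 58 58 58 58 58 57 57 57 57 57 56 57 56 56 56 56 56 56 55 55 56 54 41
0.5835  50 49 49 48 48 48 47 47 46 46 46 46 45 45 45 44 44 43 43 43 42 42 42 42 42 41 41 39 39 38 38 39 38 37 37 36 37 37 35 31
0.5820  33 33 33 33 32 32 32 32 32 32 32 31 32 31 31 32 30 31 31 30 30 30 30 30 30 31 31 30 30 30 30 30 30 30 30 30 30 30 30 30
0.5805  30 30 30 29 30 30 30 30 30 30 29 30 29 29 30 30 29 30 30 30 29 30 30 31 30 30 30 30 30 30 30 30 30 31 30 30 30 30 30 31
0.5790  32 33 33 33 33 33 33 33 33 33 33 33 32 34 34 34 34 33 33 34 34 34 34 34 35 35 36 37 36 36 36 37 37 38 38 38 38 39 39 39
0.5775  44 45 45 45 46 45 46 46 46 47 47 48 48 
[... 4628 characters left out ...]
 66 65 65 65 66 65 65 66 65 64 65 65 66 66 66 66 65 65 66 62
0.5220  63 64 64 64 63 64 64 64 64 64 64 64 63 64 64 64 65 64 64 64 64 64 64 64 64 64 64 63 63 63 63 63 64 64 64 64 64 64 64 61
0.5205  61 62 61 62 61 61 61 61 62 61 61 61 62 61 61 61 61 61 61 61 61 61 61 61 61 61 61 60 61 61 61 61 60 61 61 60 61 60 61 59
0.5190  59 59 60 59 60 60 59 59 59 59 59 60 60 60 60 59 59 59 59 59 59 59 59 60 60 59 60 59 59 59 59 59 60 60 60 60 60 60 60 58
0.5175  60 60 60 60 60 60 60 60 60 59 60 60 60 61 60 61 61 60 60 60 60 61 60 61 61 60 61 60 61 61 60 61 61 60 61 60 61 61 61 60
0.5160  61 61 61 61 61 61 62 61 61 61 61 61 62 61 61 61 62 61 61 61 62 61 61 61 61 61 62 61 61 61 62 61 61 61 61 61 61 62 61 60
```

```bash
sed -i 's/xs=np.arange(.588,.515,-.0015);ys=np.arange(.142,.082,-.0015)/xs=np.arange(.562,.540,-.0012);ys=np.arange(.136,.094,-.0012)/' look.py
python3 steer.py '{"sx": [0,0,0,0],"sy": [-0.03,-0.06,-0.06,-0.06],"sz": [0,0,0,0],"rz": [0,0,0,0],"finger_gap": [0,0,0,0]}' | head -2; python3 look.py v2 0.027; python3 steer.py '{"sx": [0,0,0,0,0,0],"sy": [0.03,0.06,0.09,0.12,0.12,0.12],"sz": [0,0,0,0,0,0],"rz": [0,0,0,0,0,0],"finger_gap": [0,0,0,0,0,0]}'|head -2; python3 look.py v3 0.027
```

```text
time_s: 11.58
tool_pos: [0.541, 0.1766, 0.2015]
[0.617 0.179 0.348]
0.5620  27 27 27 28 36 49 53 53 48 42 40 41 41 41 41 41 41 41 41 41 42 41 41 41 41 40 41 41 42 41 41 42 41 41 41 41
0.5608  28 26 27 28 35 47 54 53 48 42 40 39 39 40 40 40 42 43 43 43 44 44 44 44 44 42 42 43 44 45 45 45 46 46 46 46
0.5596  26 27 26 28 35 47 54 54 49 41 36 36 36 38 40 44 47 49 49 49 50 48 48 52 52 50 48 46 48 53 53 54 54 54 54 55
0.5584  27 27 27 28 37 49 54 55 49 37 32 32 36 41 46 50 53 50 48 50 52 54 54 56 56 54 53 51 51 56 58 59 58 58 58 58
0.5572  27 27 26 27 37 49 54 54 48 35 31 33 42 49 53 55 55 51 48 49 52 56 56 56 56 54 53 53 52 56 58 59 59 58 59 60
0.5560  26 27 27 28 35 48 53 53 46 35 32 39 50 55 57 57 57 56 55 56 56 57 58 57 56 49 49 53 54 56 58 59 60 59 60 60
0.5548  26 27 27 27 35 47 53 53 46 35 36 47 55 59 59 59 59 59 58 59 59 60 60 59 52 41 40 49 55 57 59 60 60 60 60 59
0.5536  27 27 27 27 34 47 53 54 48 39 44 54 58 60 61 61 60 61 61 60 60 60 57 54 42 33 35 46 55 59 60 61 60 60 61 60
0.5524  27 27 26 27 33 47 53 55 52 44 48 54 56 58 60 60 60 59 59 59 57 55 47 42 35 30 33 47 56 59 61 61 
[... 2744 characters left out ...]
0 40
0.5464  65 65 64 64 64 64 64 63 63 63 61 60 58 56 54 52 49 46 44 43 41 42 47 53 57 60 62 62 61 59 57 55 49 41 39 40
0.5452  63 63 63 63 63 63 63 63 64 63 62 62 61 60 59 57 55 55 54 53 53 54 57 60 62 63 64 64 63 58 57 56 50 42 39 40
0.5440  64 64 64 64 64 64 64 64 64 64 64 64 63 62 62 61 61 61 60 60 62 61 63 64 65 65 64 65 64 60 56 56 49 41 39 40
0.5428  66 65 66 65 65 65 65 65 65 65 66 66 65 65 65 64 64 63 64 65 65 65 66 66 66 66 66 67 66 59 58 56 49 42 40 40
0.5416  67 66 67 67 66 67 66 67 67 67 67 67 67 67 67 67 67 67 67 67 67 67 68 68 68 68 68 68 67 60 58 56 49 42 40 40
0.5404  67 68 68 68 67 67 68 68 68 68 68 68 69 68 68 68 68 68 69 69 68 69 68 68 69 69 68 68 67 60 58 56 50 43 40 40
```

```bash
python3 steer.py '{"sx": [0,0.005,0.01,0.01,0.01,0.01,0.01,0.01],"sy": [0.005,0.01,0.015,0.015,0.015,0.015,0.015,0.015],"sz": [0,0,0,0,0,0,0,0],"rz": [-7,-14,-21,-28,-35,-42,-49,-56],"finger_gap": [0,0,0,0,0,0,0,0]}'|head -2;  python3 steer.py '{"sx": [0,0,0,0,0,0,0,0],"sy": [0,0,0,0,0,0,0,0],"sz": [0,0,0,0,0,0,0.04,0.07],"rz": [-7,-14,-21,-28,-33,-33,-33,-33],"finger_gap": [0,0,0,0,0,0,0,0]}'
sed -i 's/xs=.*$/xs=np.arange(.572,.541,-.001);ys=np.arange(.132,.099,-.001)/' look.py
sed -i 's/^for x,row.*$/for k in(2,0):\n  for x,row in zip(xs,R[:,:,k]):print("%.3f"%x,"".join("%3d"%(v\/\/(3 if k else 2)) for v in row))/' look.py
python3 steer.py '{"sx": [0,0],"sy": [0,0],"sz": [0.005,0.005],"rz": [0,0],"finger_gap": [0,0]}'|head -2; python3 look.py v4 0.027
```

```text
time_s: 12.85
tool_pos: [0.5528, 0.0402, 0.1992]
time_s: 13.52
tool_pos: [0.5538, 0.0396, 0.1291]
tool_rot: [179.8, 0.0, 89.9]
force: [-0.8, -0.7, -0.8]
grip_width: 0.0004
grasp_force: 0.0
time_s: 13.68
tool_pos: [0.551, 0.0392, 0.122]
[0.55  0.119 0.268]
0.572  44 44 43 44 43 43 43 44 44 43 44 44 43 44 44 44 44 44 44 44 44 44 44 44 43 44 44 45 44 44 45 45 45
0.571  48 49 49 49 50 49 47 51 51 47 49 52 52 53 53 53 54 53 55 54 55 55 55 54 48 48 54 54 55 54 54 54 54
0.570  58 59 59 58 59 57 55 57 57 52 56 58 58 60 59 59 59 59 60 59 59 59 59 59 55 50 57 57 56 58 59 59 59
0.569  61 61 61 60 61 58 54 58 56 56 60 61 61 62 61 61 61 61 62 62 61 61 61 62 58 52 55 57 57 58 61 62 62
0.568  62 62 63 62 62 59 55 57 53 59 62 63 63 64 63 63 63 61 61 62 62 62 63 63 61 52 50 57 59 61 62 64 63
0.567  63 63 63 63 63 60 56 57 53 60 63 64 62 61 60 59 58 51 52 53 53 57 60 62 63 57 51 58 58 61 63 64 63
0.566  64 63 63 63 62 59 57 57 54 61 63 61 54 46 44 41 41 39 40 40 41 44 50 56 60 57 51 57 57 60 63 64 63
0.565  64 64 64 63 63 60 56 57 56 61 59 53 43 35 35 35 35 36 37 38 39 39 41 44 49 50 50 57 58 60 63 63
[... 5027 characters left out ...]
0 27 27 26 25 26 25 27 27 25 25 26 25 25 28 32 36 45 51 51 50 51
0.547  52 52 52 52 52 52 52 50 44 37 33 33 29 29 27 27 27 26 26 26 25 25 27 26 30 32 35 42 50 51 51 49 51
0.546  52 51 52 52 51 51 52 51 50 43 36 33 32 31 29 29 28 28 28 27 27 28 29 30 32 37 43 48 50 50 51 51 50
0.545  51 50 51 50 49 50 50 50 50 49 43 39 36 33 32 30 30 31 31 30 31 31 31 33 38 42 48 48 50 50 49 48 49
0.544  49 48 50 50 50 49 50 49 49 49 50 47 43 41 37 34 33 33 34 34 34 36 39 42 48 50 50 50 49 49 48 48 49
0.543  49 49 49 50 49 50 50 50 50 49 49 50 49 49 46 42 41 43 43 44 44 44 48 50 51 50 50 50 49 50 50 50 50
0.542  50 51 51 51 51 52 51 50 51 50 50 51 51 51 51 49 50 50 51 50 50 50 51 52 51 51 50 51 52 51 51 50 52
```

The blue channel shows two overlapping brass rings: one arc at x≈0.543–0.549, and a second ring crossing at x≈0.556–0.563 with sides running on to 0.571. So both rings are in the box. I lift clear and hand in.

```bash
python3 steer.py '{"sx": [0,0,0,0,0],"sy": [0,0,0,0,0],"sz": [-0.04,-0.08,-0.12,-0.15,-0.15],"rz": [0,0,0,0,0],"finger_gap": [0,0,0,0,0]}'; python3 -c "
from cell import env
print(env.sign_off())"
```

```text
time_s: 14.15
tool_pos: [0.5568, 0.0403, 0.284]
tool_rot: [179.1, 0.0, 90.0]
force: [1.0, -0.6, -0.2]
grip_width: 0.0005
grasp_force: 0.0
the job is handed in; nothing more can be done
None
```

Job handed in at about 14 s: the box stands under the loaded pan's spout, centred to about 2 mm, the pan is empty, and close wrist-camera pixel values show both rings overlapping in the box; the hand-in gave no verdict.

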